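# Hold the scrap caddy open by its lever, then ease the lid shut

## Robot

A 6-joint arm with a two-finger parallel gripper is mounted at the origin on the work surface. World frame = base frame: x ahead of the robot, y to its left, z up, the work surface at z = 0. Lengths are in m, angles in rad, forces in N, time in s.
With the tool pointing down it reaches from about 0.15 to 0.775 m from the base axis. Payload 6.1 kg.
Tool frame: the origin (TCP) lies midway between the tips of the shut fingers; the grasp point (between the pads) lies 19 mm behind it; z points along the fingers, y is the direction in which the jaws open and shut (so a half turn about z gives the same grasp; the last joint's range is limited). The gripper opens to 85 mm and grips with 20 to 120 N. Pads are 22 mm wide; open, the fingers measure 114 mm over their backs; the gripper's body (76 mm by 85 mm) begins 54 mm behind the grasp point. The pads swing forward as they close: fully open they stand 13 mm farther back than shut.
Start: joints at [1.333, 0.126, -0.04, 1.405, 0, 1.571], TCP at [0.124, 0.51, 0.207] pointing down, gripper open.
Joint ranges: [-2.72, 2.72], [-0.95, 1.95], [-1.27, 1.35], [-1.78, 2.02], [-1.46, 1.47], [-3.14, 3.14]. Speed limits (rad/s): [2.39, 2.39, 3.01, 3.14, 3.14, 3.14].

## Interface

Orientations are given as a unit quaternion [w, x, y, z].
In Python, from workcell import env, optics gives the robot as it stands.
- The arm moves only by the tool apply_moves, never from a script. Its argument "steps" is a list of rows, each a list of 7 numbers: the closure, from 0 (fully open) to 1 (shut), then the shift along the tool's x, y, z in m, then the turn, a rotation vector about the tool's x, y, z in rad. A call has 1 to 5 rows; each row shifts and turns the commanded pose from where the row before left it, along the tool's axes as they then stand; what a row does not reach is not made up. A row lasts 1/12 s, in which the tool goes at most 41.7 mm and 7.16 degrees, less where a joint would pass 70% of its speed; a pose out of reach is approached as far as the arm can. A call is refused whole if a number of a shift passes 0.0417 or a number of a turn 0.125, either way. A call with a gripper value outside its range is refused whole. The fingers move at their own pace and stop on an object; "newtons" is the grip in N (left out, the last holds). Time passes only in rows, so rows that do not move let the fingers close. It gives the time, the measured TCP pose, the force and the opening at its end, in the units of the state.
- env.get_obs(): the state, without advancing time (a new reading comes with each control period).
- optics.snapshot(name): name is "scene" or "top" or "wrist"; returns the picture (420x560x3 uint8, blue, green, red); there is no depth.
- optics.get_calibration(name): a dict with "fx", "fy", "cx", "cy" (pixels), "world_to_cam" (4x4, takes a point from world to camera coordinates); the wrist camera has in their place "mount" (4x4, takes a point from camera to tool coordinates, whose origin is the TCP and whose axes are the flange's). Camera axes: x right, y up, looking along -z (the intrinsics and any distortion apply to the point x, -y, -z); pixel columns grow to the right and rows downward; lengths in m; the calibration is good to about 2 mm. The wrist camera is an equidistant fisheye: a pixel r from the principal point sees the ray r / f radians off the axis. A picture is of the moment at which its call begins: read the wrist's pose just before it. get_calibration takes no time and is no camera call.
- env.sign_off(): hands the job in, once; it reports no verdict.
The state is a dict: "time": time; "q": joint angles; "joint_velocities": joint speeds; "joint_torque": joint torques, N m; "tool_pos": TCP position; "tool_rot": TCP orientation; "force": force on the tool from outside, world axes, zero at the start; "wrist_torque": the same for the moment, N m; "finger_gap": opening from 0.0 (shut) to 1.0 (fully open).
Only numpy, scipy, OpenCV 4.12 (cv2) and the standard library are available. Lean on these libraries where they do the work, as an engineer would, in place of code of your own. Each camera call takes 0.05 s, during which the arm holds its last target.

## Task

I want to scrape a plate into the larger of the two steel caddies: push its front lever all the way down with a fingertip so that the lid stands wide open, and keep it wide open for at least three seconds. Then let the lever up slowly, over two seconds or more, keeping the fingertip on it so that the lid comes down gently and shuts without slamming, and move clear of it. Work the lid by the lever only, without touching the lid; leave the smaller caddy shut, and leave the box, the trivet and the strainer where they are.

Things in the scene. Friction and masses are not known exactly. Their poses are not given: they have to be found in the camera images.
- large: The large counter caddy: plain steel box 190 mm deep (its x), 200 mm wide (its y), 190 mm tall, fixed, with a flat grey plastic lid 8 mm thick on top (hinged along the rear upper edge) and a black lever at the middle of the front. Origin at the centre of its underside; its front faces its own -x, z is up. Its yaw varies by up to 20 degrees.
- large_paddle (a point): Centre of the upper face of the lever's black paddle (large caddy): 40 mm front to back, 54 mm sideways, 10 mm thick, on an arm 16 mm wide; 88 to 90 mm in front of the caddy's front face. Its top is about 127 mm above the counter at rest and 83 mm fully pressed: 44 mm of travel, almost straight down, taking 5 to 12 N.
- large_lever (a joint): Lever angle of the large caddy, rad: 0 at rest (sloping 0.2 rad up towards the paddle), grows as the paddle is pressed, 0.4 at its stop (0.2 rad down). It turns about a level pivot 100 mm above the counter, 20 mm behind the front face, 110 mm from the paddle's centre. Only the lid's weight brings it back up.
- large_lid (a joint): Lid angle of the large caddy, rad: 0 shut, about 1.2 wide open (lever fully down). The lid is linked to the lever and always turns 3 times as far: 0.27 rad per 10 mm of paddle travel. Nothing damps it: let go, it slams at more than 5 rad/s.
- small: The small counter caddy: plain steel box 150 mm deep (its x), 130 mm wide (its y), 130 mm tall, fixed, with a flat grey plastic lid 8 mm thick on top (hinged along the rear upper edge) and a black lever at the middle of the front. Origin at the centre of its underside; its front faces its own -x, z is up. Its yaw varies by up to 20 degrees.
- small_paddle (a point): Centre of the upper face of the lever's black paddle (small caddy): 40 mm front to back, 54 mm sideways, 10 mm thick, on an arm 16 mm wide; 88 to 90 mm in front of the caddy's front face. Its top is about 107 mm above the counter at rest and 63 mm fully pressed: 44 mm of travel, almost straight down, taking 3 to 9 N.
- small_lever (a joint): Lever angle of the small caddy, rad: 0 at rest (sloping 0.2 rad up towards the paddle), grows as the paddle is pressed, 0.4 at its stop (0.2 rad down). It turns about a level pivot 80 mm above the counter, 20 mm behind the front face, 110 mm from the paddle's centre. Only the lid's weight brings it back up.
- small_lid (a joint): Lid angle of the small caddy, rad: 0 shut, about 1.2 wide open (lever fully down). The lid is linked to the lever and always turns 3 times as far: 0.27 rad per 10 mm of paddle travel. Nothing damps it: let go, it slams at more than 5 rad/s.
- snapbox: Bystander: clear plastic box with a white lid and a snap latch, 120 x 85 x 60 mm, loose on the counter. Origin at the centre of its underside.
- trivet: Bystander: round cork-bottomed trivet, 150 mm across, 12 mm thick, loose; a fixed plate rack with two upright grey saucers, 165 mm tall, stands beyond it at the far right. Origin at the centre of its underside.
- strainer: Bystander: steel mesh strainer, bowl 120 mm across and 50 mm deep, loose (a fixed toaster oven, 225 mm tall, stands beyond it at the far left), with a thin handle reaching 180 mm from the bowl's centre along its own +x. Origin at the centre of the bowl's underside.

How it is judged:
By the outcome, as a careful person would: the job done as asked, in the order asked, and still so for the second after the job is handed in, with the robot touching nothing.
It also fails if it takes over 48 s, if anything falls off the work surface, if the arm or the gripper's body presses on something with over 40 N, if the wrist force passes 120 N, or if a joint passes its speed limit or range.

## Working session

There is one attempt and no reset: what is moved stays moved. The work goes in short steps, Python scripts to look and compute and a tool call to move; the robot and the scene stay as the last step left them, time stands still between calls to the robot, and variables do not carry over. Pictures are saved under pics/ and viewed, and the job is handed in when it is done.

Besides the shell and the picture viewer there is one more tool, called in YAML: its name, and indented under it one key for each argument. apply_moves: Moves the arm, as the interface text tells. Its arguments: {"type":"object","properties":{"steps":{"type":"array","items":{"type":"array","items":{"type":"number"}}},"newtons":{"type":"number"}},"required":["steps"]}

```bash
mkdir -p pics
python3 - <<'E'
from workcell import env, optics
import cv2
o=env.get_obs();print(o)
for n in("scene","top"):
    cv2.imwrite(f"pics/{n}0.png",optics.snapshot(n)); print(n,optics.get_calibration(n))
E
```

```text
{'time': 0.0, 'q': array([ 1.33303591e+00,  1.26393580e-01, -4.05844429e-02,  1.40539432e+00,
       -1.48805133e-05,  1.57077747e+00]), 'joint_velocities': array([-0.00127417,  0.00031355,  0.00022923, -0.00122454,  0.00019878,
        0.00092732]), 'joint_torque': array([ 5.87771519e-04, -4.35912180e+01,  3.52923095e+01,  1.71491120e-02,
        8.71991529e-05, -9.71767626e-07]), 'tool_pos': array([0.12355438, 0.50980975, 0.20653216]), 'tool_rot': array([-8.60778192e-05,  1.18590991e-01,  9.92942876e-01, -7.83328883e-04]), 'force': array([ 0.25132538,  0.71978297, -0.13414921]), 'wrist_torque': array([0.0062742 , 0.01505969, 0.02605996]), 'finger_gap': 1.0042518378671488}
scene {'fx': 407.16081382852263, 'fy': 407.16081382852263, 'cx': 274.24726938278667, 'cy': 206.52173423152428, 'world_to_cam': array([[ 0.70892886,  0.7052471 ,  0.00681203, -0.43792907],
       [-0.45554581,  0.45050774,  0.76780257,  0.17188032],
       [ 0.53842166, -0.54742059,  0.6406503 , -1.32634158],
       [ 0.        ,  0.        ,  0.        ,  1.        ]])}
top {'fx': 467.9540629602442, 'fy': 467.9540629602442, 'cx': 280.3646326227112, 'cy': 211.67491400323522, 'world_to_cam': array([[ 0.00278028, -0.99997815, -0.00599777,  0.02258843],
       [ 0.98933408,  0.00187708,  0.14565214, -0.59874404],
       [-0.1456377 , -0.00633875,  0.98931768, -1.16777795],
       [ 0.        ,  0.        ,  0.        ,  1.        ]])}
```

View pics/scene0.png

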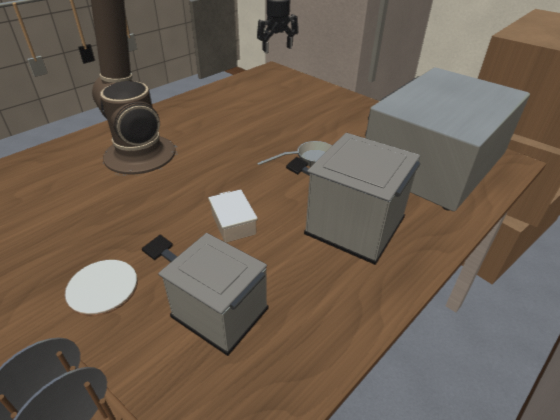

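View pics/top0.png

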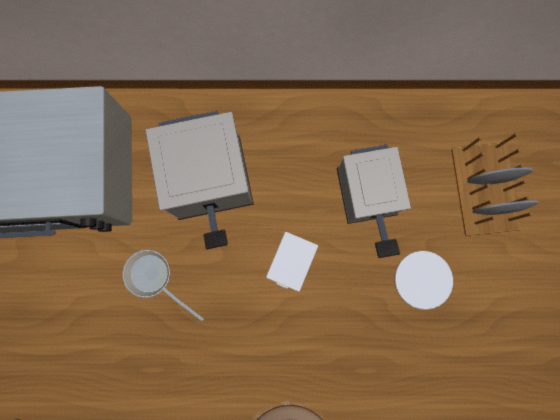

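The scene picture shows the large caddy at (360,195) and its paddle at (298,165), partly in front of the strainer. The top picture shows the large caddy at (200,165), its paddle at (215,239), its lid corners at about (148,128), (234,114), (248,188) and (165,208), and the strainer's handle ending at (203,319).

```bash
cat > h.py <<'E'
import numpy as np
from workcell import env, optics
def ray(n,px):
    c=optics.get_calibration(n);M=c["world_to_cam"];R=M[:3,:3];t=M[:3,3]
    d=np.array([(px[0]-c["cx"])/c["fx"],-(px[1]-c["cy"])/c["fy"],-1.])
    return -R.T@t,R.T@d
def onz(n,px,z):
    o,d=ray(n,px);return o+d*(z-o[2])/d[2]
def proj(n,p):
    c=optics.get_calibration(n);M=c["world_to_cam"];q=M[:3,:3]@np.array(p)+M[:3,3]
    return c["cx"]+c["fx"]*q[0]/-q[2],c["cy"]+c["fy"]*q[1]/q[2]
E
python3 - <<'E'
from h import *
import cv2
im=cv2.imread("pics/top0.png")
print(im[239,215],im[222,211])
m=(im.max(2)<45).astype(np.uint8); m2=np.zeros_like(m);m2[225:255,195:235]=m[225:255,195:235]
cs,_=cv2.findContours(m2,0,1);c=max(cs,key=cv2.contourArea);print(cv2.contourArea(c),cv2.boundingRect(c),cv2.minAreaRect(c))
# paddle
r=cv2.minAreaRect(c)
for p in cv2.boxPoints(r): print(p,onz("top",p,.125))
P=onz("top",r[0],.125);print("P",P)
# lid
g=im[100:220,140:260]
L=[(148,128),(234,114),(248,188),(165,208)]
for p in L:print(p,onz("top",p,.198))
im2=cv2.imread("pics/scene0.png");m=(im2.max(2)<45).astype(np.uint8);m3=np.zeros_like(m);m3[150:180,280:315]=m[150:180,280:315]
cs,_=cv2.findContours(m3,0,1);c=max(cs,key=cv2.contourArea);r=cv2.minAreaRect(c);print(r,proj("scene",P))
for p in cv2.boxPoints(r): print(p,onz("scene",p,.125))
a=cv2.resize(im[90:330,100:330],None,fx=2.4,fy=2.4);cv2.imwrite("pics/a.png",a)
E
```

```text
[44 40 46] [88 78 72]
209.0 (205, 231, 21, 18) ((215.14390563964844, 239.0048828125), (14.178135871887207, 20.254480361938477), 77.90524291992188)
[203.7561  234.19513] [0.5317825  0.20714685 0.125     ]
[223.56097 229.95123] [0.54211794 0.15979828 0.125     ]
[226.53171 243.81464] [0.5088124  0.15200578 0.125     ]
[206.72684 248.05853] [0.49855752 0.19915648 0.125     ]
P [0.52027853 0.1795309  0.125     ]
(148, 128) [0.77177296 0.33084798 0.198     ]
(234, 114) [0.8057819  0.13164855 0.198     ]
(248, 188) [0.63029143 0.09676452 0.198     ]
(165, 208) [0.58391412 0.28403989 0.198     ]
((296.76226806640625, 164.88523864746094), (14.596205711364746, 16.260684967041016), 39.80556869506836) (np.float64(296.57761322741084), np.float64(163.78440327342688))
[285.95078 166.459  ] [0.50930665 0.15076723 0.125     ]
[296.36063 153.96721] [0.48784516 0.21413271 0.125     ]
[307.57376 163.31148] [0.53901062 0.20169963 0.125     ]
[297.1639  175.80327] [0.55774462 0.14073774 0.125     ]
```

View pics/a.png

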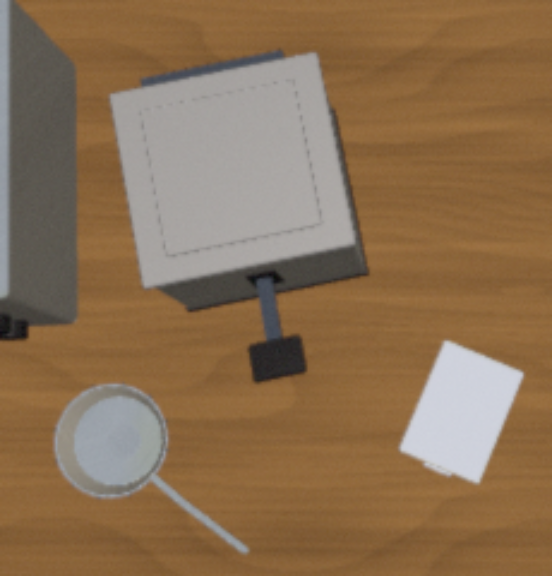

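apply_moves:
  steps:
    - [1,-0.033,-0.0163,-0.002,0,0,0]
    - [1,-0.033,-0.0163,-0.002,0,0,0]
    - [1,-0.033,-0.0163,0,0,0,0]
    - [1,-0.033,-0.0163,0,0,0,0]
    - [1,-0.033,-0.0163,0,0,0,0]
  newtons: 40

```text
time: 0.52
tool_pos: [0.2656, 0.3908, 0.211]
tool_rot: [-0.0, 0.118, 0.993, -0.0]
force: [0.6, 0.3, 0.2]
finger_gap: 0.301
```

apply_moves:
  steps:
    - [1,-0.033,-0.0163,0,0,0,0]
    - [1,-0.033,-0.0163,0,0,0,0]
    - [1,-0.033,-0.0163,0,0,0,0]
    - [1,-0.033,-0.0163,0,0,0,0]
    - [1,-0.033,-0.0163,0,0,0,0]

```text
time: 0.93
tool_pos: [0.4069, 0.2724, 0.2111]
tool_rot: [-0.0, 0.119, 0.993, -0.0]
force: [-0.5, 0.5, -0.3]
finger_gap: 0.0
```

apply_moves:
  steps:
    - [1,0,0,0,0,0,-0.111]
    - [1,0,0,0,0,0,-0.111]
    - [1,0,0,0,0,0,-0.111]
    - [1,0,0,0,0,0,-0.111]

```text
time: 1.27
tool_pos: [0.4061, 0.2735, 0.2108]
tool_rot: [-0.0, -0.105, 0.994, -0.0]
force: [-0.6, -0.3, 0.7]
finger_gap: -0.0
```

```bash
cat >> h.py <<'E'
from scipy.spatial.transform import Rotation as Ro
def st(target=None):
    o=env.get_obs();w,x,y,z=o["tool_rot"];R=Ro.from_quat([x,y,z,w]).as_matrix()
    print("t",o["time"],"p",o["tool_pos"].round(4),"F",o["force"].round(2),"gap",round(o["finger_gap"],3));print(R.round(3))
    if target is not None: print("tool delta",(R.T@(np.array(target)-o["tool_pos"])).round(4))
E
python3 -c "
from h import *
st([.5175,.179,.16])
print(optics.get_calibration('wrist')['mount'].round(3))"
```

```text
t 1.2667 p [0.4061 0.2735 0.2108] F [-0.64 -0.35  0.66] gap -0.0
[[-0.978 -0.209 -0.001]
 [-0.209  0.978 -0.001]
 [ 0.001 -0.    -1.   ]]
tool delta [-0.0892 -0.1157  0.0507]
[[-0.001  0.961  0.278  0.071]
 [ 1.     0.001  0.    -0.   ]
 [ 0.     0.278 -0.961 -0.167]
 [ 0.     0.     0.     1.   ]]
```

apply_moves:
  steps:
    - [1,-0.0223,-0.0289,0,0,0,0]
    - [1,-0.0223,-0.0289,0,0,0,0]
    - [1,-0.0223,-0.0289,0,0,0,0]
    - [1,-0.0223,-0.0289,0,0,0,0]
    - [1,0,0,0.03,0,0,0]

```text
time: 1.68
tool_pos: [0.5235, 0.1765, 0.1852]
tool_rot: [0.005, -0.101, 0.995, 0.0]
force: [0.6, 1.0, -0.4]
finger_gap: 0.0
```

apply_moves:
  steps:
    - [1,0,0,0.025,0,0,0]
    - [1,0,0,0.008,0,0,0]
    - [1,0,0,0,0,0,0]

```text
time: 1.93
tool_pos: [0.5152, 0.1784, 0.1456]
tool_rot: [-0.003, -0.103, 0.995, -0.001]
force: [0.6, -0.1, -0.2]
finger_gap: 0.002
```

```bash
python3 -c "
from h import *
import cv2
st([.5175,.179,.127])
a=optics.snapshot('wrist');b=optics.snapshot('scene')[60:270,200:460]
b=cv2.resize(b,None,fx=2,fy=2)
cv2.imwrite('pics/w1.png',a);cv2.imwrite('pics/s1.png',b)"
```

```text
t 1.9333 p [0.5152 0.1784 0.1456] F [ 0.6  -0.06 -0.22] gap 0.002
[[-0.979 -0.204 -0.005]
 [-0.204  0.979 -0.002]
 [ 0.005 -0.001 -1.   ]]
tool delta [-0.0024  0.0001  0.0186]
```

View pics/w1.png

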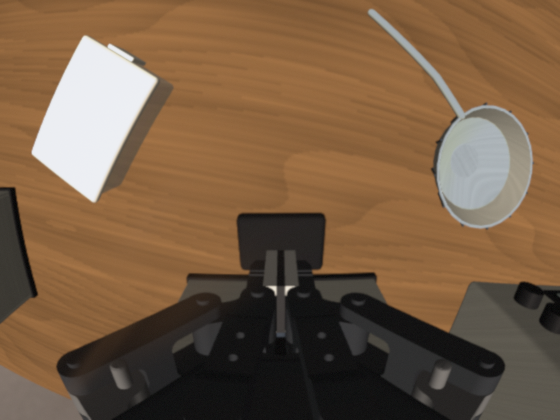

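View pics/s1.png

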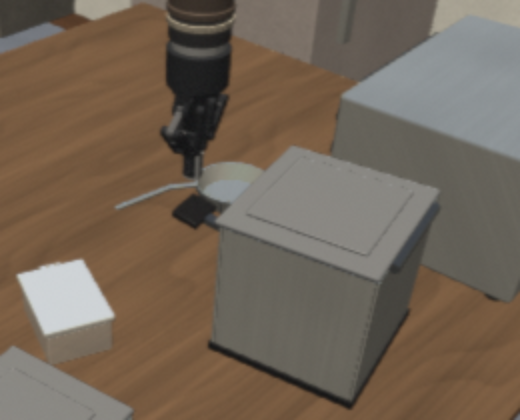

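The wrist picture shows the paddle spanning columns 238–325 with its front edge at row 213. The shut fingertips are at column 281, so they are centred sideways. I'll check the fore-aft position by casting a ray.

Run:
```python
from h import *
c=optics.get_calibration("wrist");print({k:v for k,v in c.items() if k!="mount"})
M=c["mount"]
for px in [(238,214),(325,214),(281,213),(240,268),(323,268)]:
    u=np.array([px[0]-c["cx"],px[1]-c["cy"]]);r=np.hypot(*u);th=r/c["fx"]
    d=np.array([np.sin(th)*u[0]/r,-np.sin(th)*u[1]/r,-np.cos(th)])
    d=M[:3,:3]@d;o=M[:3,3]
    z=.1456-.131 if px[1]<220 else .1456-.123
    print(px,(o+d*(z-o[2])/d[2]).round(4))
```

```text
{'fx': 325.19226210127806, 'fy': 325.19226210127806, 'cx': 280.33615097758883, 'cy': 208.96325570720558}
(238, 214) [ 0.0148 -0.0253  0.0146]
(325, 214) [0.0147 0.0259 0.0146]
(281, 213) [ 0.0154 -0.      0.0146]
(240, 268) [-0.0246 -0.0268  0.0226]
(323, 268) [-0.0247  0.0274  0.0226]
```

apply_moves:
  steps:
    - [1,-0.003,0,0.004,0,0,0]
    - [1,0,0,0.004,0,0,0]
    - [1,0,0,0.004,0,0,0]
    - [1,0,0,0.003,0,0,0]
    - [1,0,0,0.002,0,0,0]

```text
time: 2.45
tool_pos: [0.5197, 0.1799, 0.1311]
tool_rot: [-0.0, -0.103, 0.995, -0.0]
force: [-0.2, 0.2, -0.4]
finger_gap: 0.002
```

apply_moves:
  steps:
    - [1,0,0,0.002,0,0,0]
    - [1,0,0,0.002,0,0,0]
    - [1,0,0,0.002,0,0,0]
    - [1,0,0,0.002,0,0,0]
    - [1,0,0,0.002,0,0,0]

```text
time: 2.87
tool_pos: [0.5199, 0.1798, 0.1211]
tool_rot: [0.0, -0.103, 0.995, -0.0]
force: [-0.3, 0.9, 0.0]
finger_gap: 0.001
```

```bash
python3 -c "
from h import *
import cv2
st()
a=optics.snapshot('wrist')
b=cv2.resize(optics.snapshot('scene')[100:240,240:440],None,fx=3,fy=3)
cv2.imwrite('pics/w2.png',a);cv2.imwrite('pics/s2.png',b)"
```

```text
t 2.8667 p [0.5199 0.1798 0.1211] F [-0.34  0.86  0.03] gap 0.001
[[-0.979 -0.205  0.   ]
 [-0.205  0.979 -0.   ]
 [-0.    -0.    -1.   ]]
```

View pics/w2.png

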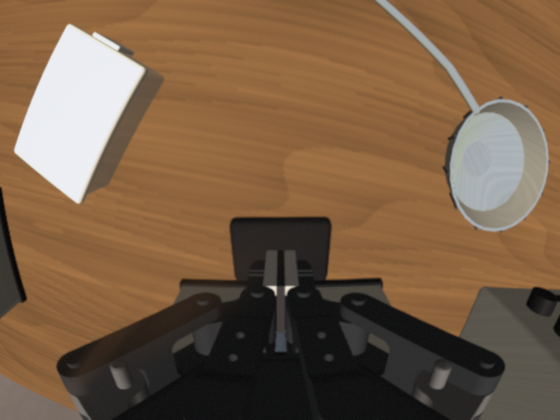

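View pics/s2.png

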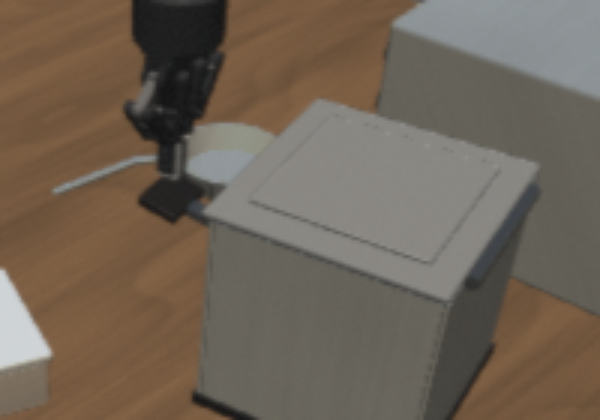

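The lid is still shut, and the fingertip appears to be just above the paddle in both pictures. I'll keep going down gently.

apply_moves:
  steps:
    - [1,0,0,0.0015,0,0,0]
    - [1,0,0,0.0015,0,0,0]
    - [1,0,0,0.0015,0,0,0]
    - [1,0,0,0,0,0,0]

```text
time: 3.3
tool_pos: [0.5197, 0.1797, 0.1164]
tool_rot: [-0.0, -0.103, 0.995, -0.0]
force: [0.5, 0.2, 0.1]
finger_gap: 0.002
```

```bash
python3 -c "
from h import *
import cv2
st()
b=cv2.resize(optics.snapshot('scene')[100:220,240:400],None,fx=4,fy=4)
for z in (.127,.1164):
  print(proj('scene',[.5197,.1797,z]))
cv2.imwrite('pics/s3.png',b);a=optics.snapshot('wrist');cv2.imwrite('pics/w3.png',cv2.resize(a[180:320,180:380],None,fx=3,fy=3))"
```

```text
t 3.3 p [0.5197 0.1797 0.1164] F [0.52 0.17 0.12] gap 0.002
[[-0.979 -0.205 -0.   ]
 [-0.205  0.979 -0.   ]
 [ 0.    -0.    -1.   ]]
(np.float64(296.48988830692815), np.float64(163.03120347846587))
(np.float64(296.3212969361976), np.float64(166.40317632760178))
```

View pics/s3.png

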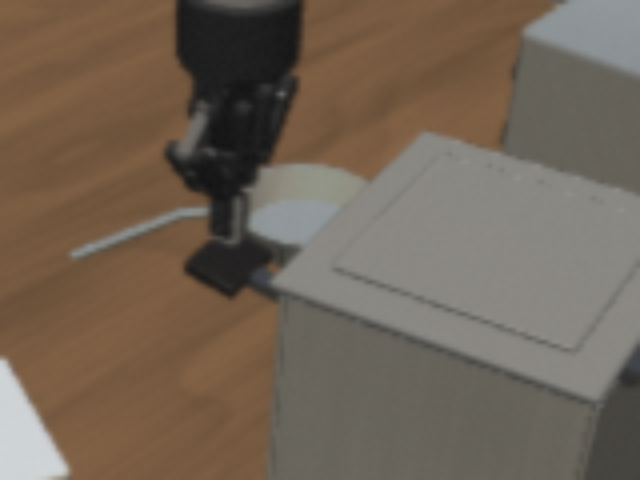

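View pics/w3.png

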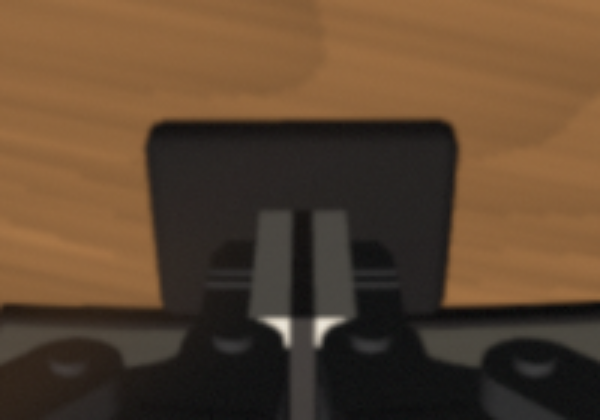

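Run:
```python
from h import *
c=optics.get_calibration("wrist");M=np.linalg.inv(c["mount"])
def pw(p):
    q=M[:3,:3]@np.array(p)+M[:3,3];rho=np.hypot(q[0],q[1]);th=np.arctan2(rho,-q[2]);return np.array([c["cx"]+c["fx"]*th*q[0]/rho,c["cy"]-c["fy"]*th*q[1]/rho]).round(1)
for p in [(0,0,0),(.011,0,0),(.011,0,-.01),(.011,0,-.02),(-.011,0,0)]: print(p,pw(p))
# front edge width vs depth
for (l,r,row,z) in [(238,325,214,.1456),(231,330,219,.1211),(229,332.5,221,.1164)]:
  for f in (.131,.125,.12,.115,.11,.105,.1):
    out=[]
    for u in (l,r):
        v=np.array([u-c["cx"],row-c["cy"]]);rr=np.hypot(*v);th=rr/c["fx"]
        d=c["mount"][:3,:3]@np.array([np.sin(th)*v[0]/rr,-np.sin(th)*v[1]/rr,-np.cos(th)]);o=c["mount"][:3,3]
        out.append(o+d*((z-f)-o[2])/d[2])
    print(z,f,(out[1]-out[0])[1].round(4),out[0][0].round(4))
```

```text
(0, 0, 0) [281.1 247. ]
(0.011, 0, 0) [281.1 228.5]
(0.011, 0, -0.01) [281.1 234.9]
(0.011, 0, -0.02) [281.2 242.2]
(-0.011, 0, 0) [281.1 264.7]
0.1456 0.131 0.0512 0.0148
0.1456 0.125 0.0529 0.0129
0.1456 0.12 0.0543 0.0114
0.1456 0.115 0.0557 0.0099
0.1456 0.11 0.0571 0.0083
0.1456 0.105 0.0585 0.0068
0.1456 0.1 0.0599 0.0053
0.1211 0.131 0.0508 0.0196
0.1211 0.125 0.0527 0.0177
0.1211 0.12 0.0543 0.016
0.1211 0.115 0.0559 0.0144
0.1211 0.11 0.0575 0.0128
0.1211 0.105 0.0592 0.0112
0.1211 0.1 0.0608 0.0096
0.1164 0.131 0.0516 0.0201
0.1164 0.125 0.0537 0.0181
0.1164 0.12 0.0553 0.0164
0.1164 0.115 0.057 0.0148
0.1164 0.11 0.0587 0.0131
0.1164 0.105 0.0604 0.0115
0.1164 0.1 0.0621 0.0098
```

There is still no contact force at a TCP height of 0.116. In the scene picture the visible tip ends at about (297,160), roughly 6 px above the paddle centre. That suggests the real tip ends some millimetres short of the TCP, so I'll feel downward in small steps.

apply_moves:
  steps:
    - [1,0,0,0.0015,0,0,0]
    - [1,0,0,0.0015,0,0,0]
    - [1,0,0,0.0015,0,0,0]
    - [1,0,0,0.0015,0,0,0]

```text
time: 3.73
tool_pos: [0.5199, 0.1798, 0.1106]
tool_rot: [-0.0, -0.103, 0.995, -0.0]
force: [-0.3, 0.8, 0.7]
finger_gap: 0.003
```

apply_moves:
  steps:
    - [1,0,0,0.0015,0,0,0]
    - [1,0,0,0.0015,0,0,0]
    - [1,0,0,0.0015,0,0,0]

```text
time: 3.98
tool_pos: [0.5198, 0.1798, 0.1061]
tool_rot: [-0.0, -0.103, 0.995, -0.0]
force: [1.2, 0.6, -0.7]
finger_gap: -0.0
```

```bash
python3 -c "
from h import *
import cv2
b=cv2.resize(optics.snapshot('scene')[100:220,240:400],None,fx=4,fy=4)
cv2.imwrite('pics/s4.png',b);a=optics.snapshot('wrist');cv2.imwrite('pics/w4.png',cv2.resize(a[180:320,180:380],None,fx=3,fy=3))"
```

```text
(no output)
```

View pics/s4.png

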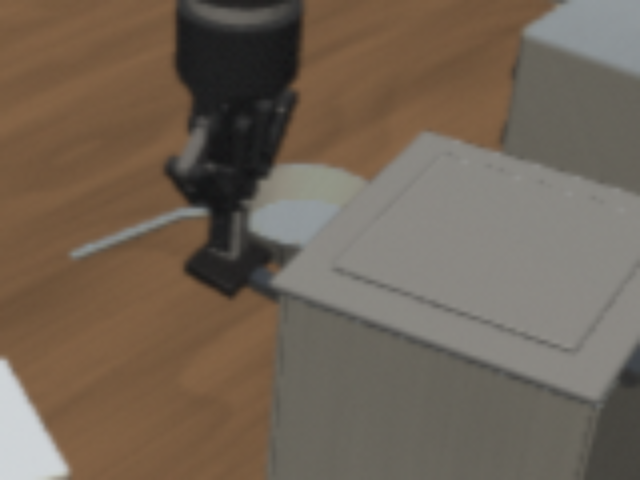

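View pics/w4.png

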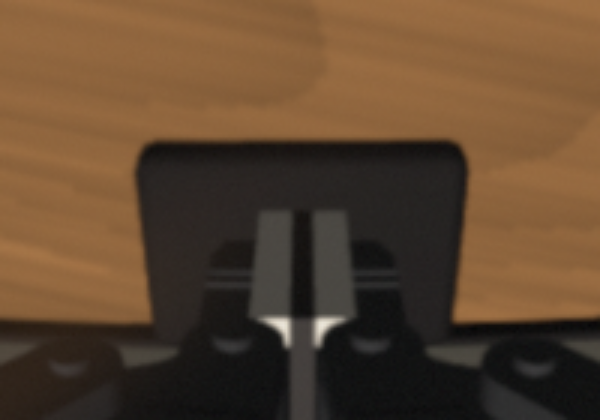

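The tip's lower edge is now at about row 164 and the paddle centre at 166.5, so the gap is closing but not closed. I'll continue.

apply_moves:
  steps:
    - [1,0,0,0.0015,0,0,0]
    - [1,0,0,0.0015,0,0,0]
    - [1,0,0,0.0015,0,0,0]

```text
time: 4.33
tool_pos: [0.5198, 0.1798, 0.1028]
tool_rot: [0.0, -0.103, 0.995, 0.0]
force: [-3.9, -0.9, 8.5]
finger_gap: 0.0
```

apply_moves:
  steps:
    - [1,0,0,0.0015,0,0,0]
    - [1,0,0,0.0015,0,0,0]
    - [1,0,0,0.0015,0,0,0]

```text
time: 4.58
tool_pos: [0.5196, 0.1798, 0.0985]
tool_rot: [0.0, -0.103, 0.995, 0.0]
force: [-4.2, -1.3, 8.1]
finger_gap: -0.002
```

Contact came at a TCP height of about 0.104 with 8.5 N, so the full press should end near 0.060.

apply_moves:
  steps:
    - [1,0,0,0.0025,0,0,0]
    - [1,0,0,0.0025,0,0,0]
    - [1,0,0,0.0025,0,0,0]
    - [1,0,0,0.0025,0,0,0]
    - [1,0,0,0.0025,0,0,0]

```text
time: 5.0
tool_pos: [0.5192, 0.1797, 0.0856]
tool_rot: [-0.0, -0.103, 0.995, 0.0]
force: [-5.2, -1.1, 7.6]
finger_gap: -0.004
```

```bash
python3 -c "
from h import *
import cv2
st()
b=cv2.resize(optics.snapshot('scene')[60:220,220:440],None,fx=3,fy=3)
cv2.imwrite('pics/s5.png',b);a=optics.snapshot('wrist');cv2.imwrite('pics/w5.png',cv2.resize(a[180:320,180:380],None,fx=3,fy=3))"
```

```text
t 5.0 p [0.5192 0.1797 0.0856] F [-5.22 -1.12  7.62] gap -0.004
[[-0.979 -0.205 -0.   ]
 [-0.205  0.979  0.   ]
 [ 0.     0.    -1.   ]]
```

View pics/s5.png

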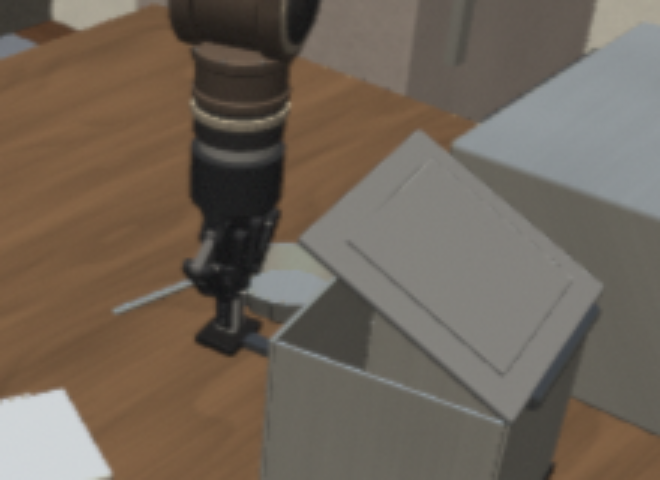

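View pics/w5.png

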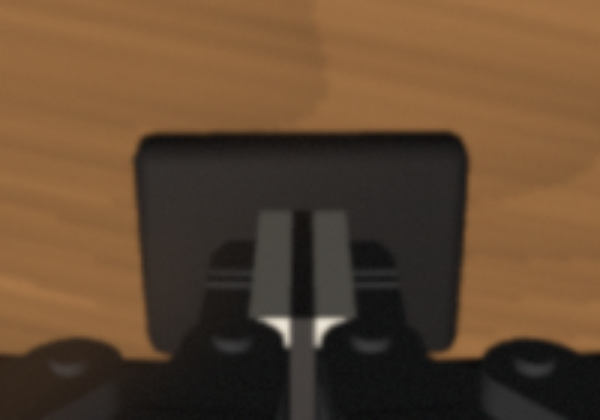

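The pictures show the lid opening to about 0.5 rad, the tip well centred on the paddle, and the gripper clear of the lid. I'll press on.

apply_moves:
  steps:
    - [1,0,0,0.0025,0,0,0]
    - [1,0,0,0.0025,0,0,0]
    - [1,0,0,0.0025,0,0,0]
    - [1,0,0,0.0025,0,0,0]
    - [1,0,0,0.0025,0,0,0]

```text
time: 5.52
tool_pos: [0.5193, 0.1798, 0.0729]
tool_rot: [-0.0, -0.103, 0.995, 0.0]
force: [-4.3, -1.5, 6.3]
finger_gap: -0.004
```

apply_moves:
  steps:
    - [1,0,0,0.0025,0,0,0]
    - [1,0,0,0.0025,0,0,0]
    - [1,0,0,0.0015,0,0,0]
    - [1,0,0,0.0015,0,0,0]

```text
time: 5.85
tool_pos: [0.5199, 0.1798, 0.0645]
tool_rot: [0.0, -0.103, 0.995, 0.0]
force: [-2.0, 0.7, 3.8]
finger_gap: -0.005
```

apply_moves:
  steps:
    - [1,0,0,0.001,0,0,0]
    - [1,0,0,0.001,0,0,0]

```text
time: 6.02
tool_pos: [0.5201, 0.1799, 0.0624]
tool_rot: [0.0, -0.103, 0.995, 0.0]
force: [-0.9, 1.0, 4.3]
finger_gap: -0.0
```

apply_moves:
  steps:
    - [1,0,0,0.001,0,0,0]
    - [1,0,0,0.001,0,0,0]

```text
time: 6.18
tool_pos: [0.5203, 0.1799, 0.0604]
tool_rot: [0.0, -0.103, 0.995, 0.0]
force: [-1.2, 0.3, 7.7]
finger_gap: -0.002
```

apply_moves:
  steps:
    - [1,0,0,0.001,0,0,0]
    - [1,0,0,0,0,0,0]

```text
time: 6.35
tool_pos: [0.5204, 0.18, 0.0603]
tool_rot: [0.001, -0.103, 0.995, 0.0]
force: [-3.7, -0.8, 8.7]
finger_gap: 0.001
```

apply_moves:
  steps:
    - [1,0,0,0.001,0,0,0]
    - [1,0,0,0,0,0,0]

```text
time: 6.52
tool_pos: [0.5205, 0.18, 0.0601]
tool_rot: [0.001, -0.103, 0.995, 0.0]
force: [-4.7, -1.8, 14.5]
finger_gap: 0.003
```

```bash
python3 -c "
from h import *
import cv2
st()
b=cv2.resize(optics.snapshot('scene')[20:240,220:440],None,fx=2.5,fy=2.5)
cv2.imwrite('pics/s6.png',b)"
```

```text
t 6.5167 p [0.5205 0.18   0.0601] F [-4.69 -1.75 14.48] gap 0.003
[[-0.979 -0.205  0.002]
 [-0.205  0.979  0.001]
 [-0.002  0.    -1.   ]]
```

View pics/s6.png

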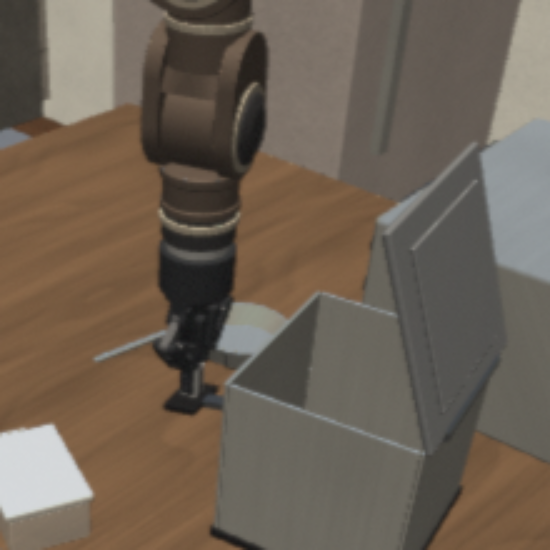

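The lever is on its stop: the fingertip stays at 0.060 while the force rises to 14.5 N, and the lid stands wide open in the picture. Now I'll hold for over 4 s.

apply_moves:
  steps:
    - [1,0,0,0,0,0,0]
    - [1,0,0,0,0,0,0]
    - [1,0,0,0,0,0,0]
    - [1,0,0,0,0,0,0]
    - [1,0,0,0,0,0,0]

```text
time: 6.98
tool_pos: [0.5205, 0.18, 0.0601]
tool_rot: [0.001, -0.103, 0.995, 0.0]
force: [-5.1, -1.3, 13.2]
finger_gap: -0.001
```

apply_moves:
  steps:
    - [1,0,0,0,0,0,0]
    - [1,0,0,0,0,0,0]
    - [1,0,0,0,0,0,0]
    - [1,0,0,0,0,0,0]
    - [1,0,0,0,0,0,0]

```text
time: 7.4
tool_pos: [0.5204, 0.18, 0.0601]
tool_rot: [0.001, -0.103, 0.995, 0.0]
force: [-6.2, -1.0, 13.8]
finger_gap: 0.004
```

apply_moves:
  steps:
    - [1,0,0,0,0,0,0]
    - [1,0,0,0,0,0,0]
    - [1,0,0,0,0,0,0]
    - [1,0,0,0,0,0,0]
    - [1,0,0,0,0,0,0]

```text
time: 7.82
tool_pos: [0.5205, 0.18, 0.0601]
tool_rot: [0.001, -0.103, 0.995, 0.0]
force: [-5.0, -0.4, 13.2]
finger_gap: 0.003
```

apply_moves:
  steps:
    - [1,0,0,0,0,0,0]
    - [1,0,0,0,0,0,0]
    - [1,0,0,0,0,0,0]
    - [1,0,0,0,0,0,0]
    - [1,0,0,0,0,0,0]

```text
time: 8.23
tool_pos: [0.5205, 0.18, 0.0601]
tool_rot: [0.001, -0.103, 0.995, 0.0]
force: [-4.1, -1.1, 13.9]
finger_gap: -0.002
```

apply_moves:
  steps:
    - [1,0,0,0,0,0,0]
    - [1,0,0,0,0,0,0]
    - [1,0,0,0,0,0,0]
    - [1,0,0,0,0,0,0]
    - [1,0,0,0,0,0,0]

```text
time: 8.65
tool_pos: [0.5205, 0.18, 0.0601]
tool_rot: [0.001, -0.103, 0.995, 0.0]
force: [-4.9, -1.3, 13.3]
finger_gap: -0.003
```

apply_moves:
  steps:
    - [1,0,0,0,0,0,0]
    - [1,0,0,0,0,0,0]
    - [1,0,0,0,0,0,0]
    - [1,0,0,0,0,0,0]
    - [1,0,0,0,0,0,0]

```text
time: 9.07
tool_pos: [0.5205, 0.18, 0.0601]
tool_rot: [0.001, -0.103, 0.995, 0.0]
force: [-4.9, -0.5, 13.1]
finger_gap: 0.001
```

apply_moves:
  steps:
    - [1,0,0,0,0,0,0]
    - [1,0,0,0,0,0,0]
    - [1,0,0,0,0,0,0]
    - [1,0,0,0,0,0,0]
    - [1,0,0,0,0,0,0]

```text
time: 9.48
tool_pos: [0.5205, 0.18, 0.0601]
tool_rot: [0.001, -0.103, 0.995, 0.0]
force: [-4.5, -0.6, 13.4]
finger_gap: -0.0
```

apply_moves:
  steps:
    - [1,0,0,0,0,0,0]
    - [1,0,0,0,0,0,0]
    - [1,0,0,0,0,0,0]
    - [1,0,0,0,0,0,0]
    - [1,0,0,0,0,0,0]

```text
time: 9.9
tool_pos: [0.5205, 0.18, 0.0601]
tool_rot: [0.001, -0.103, 0.995, 0.0]
force: [-4.5, -0.4, 14.7]
finger_gap: 0.0
```

apply_moves:
  steps:
    - [1,0,0,0,0,0,0]
    - [1,0,0,0,0,0,0]
    - [1,0,0,0,0,0,0]
    - [1,0,0,0,0,0,0]
    - [1,0,0,0,0,0,0]

```text
time: 10.32
tool_pos: [0.5205, 0.18, 0.0601]
tool_rot: [0.001, -0.103, 0.995, 0.0]
force: [-4.6, -0.5, 13.5]
finger_gap: -0.002
```

apply_moves:
  steps:
    - [1,0,0,0,0,0,0]
    - [1,0,0,0,0,0,0]
    - [1,0,0,0,0,0,0]
    - [1,0,0,0,0,0,0]
    - [1,0,0,0,0,0,0]

```text
time: 10.73
tool_pos: [0.5205, 0.18, 0.0601]
tool_rot: [0.001, -0.103, 0.995, 0.0]
force: [-5.3, -1.5, 14.1]
finger_gap: 0.002
```

The lid was held wide open for over 4 s. Next comes the slow release, at 1 mm per row (12 mm/s).

apply_moves:
  steps:
    - [1,0,0,-0.0007,0,0,0]
    - [1,0,0,-0.0007,0,0,0]
    - [1,0,0,-0.0007,0,0,0]
    - [1,0,0,-0.0007,0,0,0]
    - [1,0,0,-0.0007,0,0,0]

```text
time: 11.15
tool_pos: [0.5201, 0.1799, 0.0617]
tool_rot: [0.0, -0.103, 0.995, 0.0]
force: [-0.4, 0.3, 2.8]
finger_gap: -0.0
```

apply_moves:
  steps:
    - [1,0,0,-0.001,0,0,0]
    - [1,0,0,-0.001,0,0,0]
    - [1,0,0,-0.001,0,0,0]
    - [1,0,0,-0.001,0,0,0]
    - [1,0,0,-0.001,0,0,0]

```text
time: 11.57
tool_pos: [0.5196, 0.1798, 0.0668]
tool_rot: [-0.0, -0.103, 0.995, -0.0]
force: [-1.4, 0.4, 3.3]
finger_gap: -0.0
```

apply_moves:
  steps:
    - [1,0,0,-0.001,0,0,0]
    - [1,0,0,-0.001,0,0,0]
    - [1,0,0,-0.001,0,0,0]
    - [1,0,0,-0.001,0,0,0]
    - [1,0,0,-0.001,0,0,0]

```text
time: 11.98
tool_pos: [0.5195, 0.1797, 0.0718]
tool_rot: [-0.0, -0.103, 0.995, -0.0]
force: [-4.6, 0.6, 5.0]
finger_gap: -0.002
```

apply_moves:
  steps:
    - [1,0,0,-0.001,0,0,0]
    - [1,0,0,-0.001,0,0,0]
    - [1,0,0,-0.001,0,0,0]
    - [1,0,0,-0.001,0,0,0]
    - [1,0,0,-0.001,0,0,0]

```text
time: 12.4
tool_pos: [0.5195, 0.1797, 0.077]
tool_rot: [-0.0, -0.103, 0.995, -0.0]
force: [-4.5, -0.5, 5.7]
finger_gap: -0.007
```

apply_moves:
  steps:
    - [1,0,0,-0.001,0,0,0]
    - [1,0,0,-0.001,0,0,0]
    - [1,0,0,-0.001,0,0,0]
    - [1,0,0,-0.001,0,0,0]
    - [1,0,0,-0.001,0,0,0]

```text
time: 12.82
tool_pos: [0.5197, 0.1797, 0.0822]
tool_rot: [-0.0, -0.103, 0.995, 0.0]
force: [-4.5, -0.1, 5.8]
finger_gap: 0.002
```

apply_moves:
  steps:
    - [1,0,0,-0.001,0,0,0]
    - [1,0,0,-0.001,0,0,0]
    - [1,0,0,-0.001,0,0,0]
    - [1,0,0,-0.001,0,0,0]
    - [1,0,0,-0.001,0,0,0]

```text
time: 13.23
tool_pos: [0.5202, 0.1798, 0.0874]
tool_rot: [0.0, -0.103, 0.995, 0.0]
force: [-4.1, 0.1, 7.6]
finger_gap: -0.002
```

apply_moves:
  steps:
    - [1,0,0,-0.001,0,0,0]
    - [1,0,0,-0.001,0,0,0]
    - [1,0,0,-0.001,0,0,0]
    - [1,0,0,-0.001,0,0,0]
    - [1,0,0,-0.001,0,0,0]

```text
time: 13.65
tool_pos: [0.5208, 0.18, 0.0927]
tool_rot: [0.001, -0.103, 0.995, 0.0]
force: [-2.7, 0.8, 7.3]
finger_gap: 0.002
```

apply_moves:
  steps:
    - [1,0,0,-0.001,0,0,0]
    - [1,0,0,-0.001,0,0,0]
    - [1,0,0,-0.001,0,0,0]
    - [1,0,0,-0.001,0,0,0]
    - [1,0,0,-0.001,0,0,0]

```text
time: 14.07
tool_pos: [0.5217, 0.1802, 0.0981]
tool_rot: [0.002, -0.103, 0.995, 0.0]
force: [0.5, 0.3, 8.0]
finger_gap: -0.001
```

apply_moves:
  steps:
    - [1,0,0,-0.0006,0,0,0]
    - [1,0,0,-0.0006,0,0,0]
    - [1,0,0,-0.0006,0,0,0]
    - [1,0,0,-0.0006,0,0,0]
    - [1,0,0,-0.0006,0,0,0]

```text
time: 14.48
tool_pos: [0.5223, 0.1803, 0.1013]
tool_rot: [0.003, -0.103, 0.995, 0.0]
force: [2.1, 0.7, 7.4]
finger_gap: 0.001
```

apply_moves:
  steps:
    - [1,0,0,-0.0005,0,0,0]
    - [1,0,0,-0.0005,0,0,0]
    - [1,0,0,-0.0005,0,0,0]
    - [1,0,0,-0.0005,0,0,0]
    - [1,0,0,-0.0005,0,0,0]

```text
time: 14.9
tool_pos: [0.5229, 0.1804, 0.104]
tool_rot: [0.003, -0.103, 0.995, 0.0]
force: [2.3, 0.8, 5.2]
finger_gap: -0.001
```

apply_moves:
  steps:
    - [1,0,0,-0.0005,0,0,0]
    - [1,0,0,-0.0005,0,0,0]
    - [1,0,0,-0.0005,0,0,0]
    - [1,0,0,-0.0005,0,0,0]
    - [1,0,0,-0.0005,0,0,0]

```text
time: 15.32
tool_pos: [0.52, 0.1797, 0.1047]
tool_rot: [-0.0, -0.103, 0.995, -0.0]
force: [2.3, -0.0, 2.3]
finger_gap: 0.002
```

apply_moves:
  steps:
    - [1,0,0,-0.0005,0,0,0]
    - [1,0,0,-0.0005,0,0,0]
    - [1,0,0,-0.0005,0,0,0]
    - [1,0,0,-0.001,0,0,0]
    - [1,0,0,-0.001,0,0,0]

```text
time: 15.73
tool_pos: [0.5192, 0.1796, 0.1078]
tool_rot: [-0.001, -0.103, 0.995, -0.0]
force: [0.4, -0.6, -0.3]
finger_gap: -0.001
```

```bash
python3 -c "
from h import *
import cv2
st()
b=cv2.resize(optics.snapshot('scene')[60:240,220:440],None,fx=2.5,fy=2.5)
cv2.imwrite('pics/s7.png',b)"
```

```text
t 15.7333 p [0.5192 0.1796 0.1078] F [ 0.43 -0.62 -0.34] gap -0.001
[[-0.979 -0.205 -0.002]
 [-0.205  0.979 -0.001]
 [ 0.002 -0.    -1.   ]]
```

View pics/s7.png

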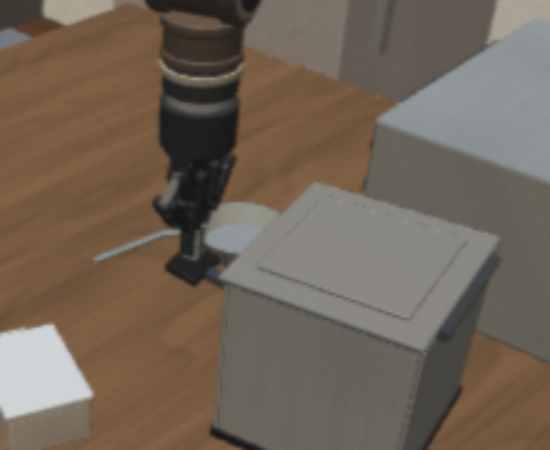

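The lid is shut, the lever is up and the contact force is zero. I'll move straight up and clear.

apply_moves:
  steps:
    - [1,0,0,-0.01,0,0,0]
    - [1,0,0,-0.02,0,0,0]
    - [1,0,0,-0.03,0,0,0]
    - [1,0,0,-0.03,0,0,0]
    - [1,0.015,0,-0.03,0,0,0]

```text
time: 16.2
tool_pos: [0.5062, 0.1769, 0.2296]
tool_rot: [0.0, -0.103, 0.995, -0.0]
force: [0.0, 0.4, -0.5]
finger_gap: 0.004
```

apply_moves:
  steps:
    - [1,0.03,0,-0.01,0,0,0]
    - [1,0.03,0,0,0,0,0]
    - [1,0.03,0,0,0,0,0]
    - [1,0,0,0,0,0,0]
    - [1,0,0,0,0,0,0]

```text
time: 16.62
tool_pos: [0.4163, 0.1581, 0.2397]
tool_rot: [0.001, -0.103, 0.995, 0.0]
force: [0.4, -0.2, 0.1]
finger_gap: 0.001
```

```bash
python3 -c "
from h import *
import cv2
st()
a=optics.snapshot('scene');b=optics.snapshot('top')
cv2.imwrite('pics/s8.png',a)
cv2.imwrite('pics/t8.png',b)
d=cv2.absdiff(b,cv2.imread('pics/top0.png')).max(2)
print({k:int((d[r[0]:r[1],r[2]:r[3]]>30).sum()) for k,r in dict(large=(110,220,145,255),small=(145,260,335,410),box=(230,295,265,320),trivet=(250,310,390,455),strainer=(248,322,120,205)).items()})
"
```

```text
t 16.6167 p [0.4163 0.1581 0.2397] F [ 0.44 -0.2   0.07] gap 0.001
[[-0.979 -0.205  0.002]
 [-0.205  0.979  0.001]
 [-0.002  0.    -1.   ]]
{'large': 0, 'small': 0, 'box': 0, 'trivet': 0, 'strainer': 4229}
```

View pics/s8.png

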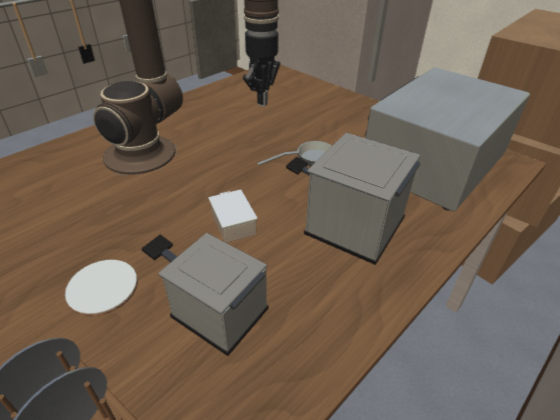

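View pics/t8.png

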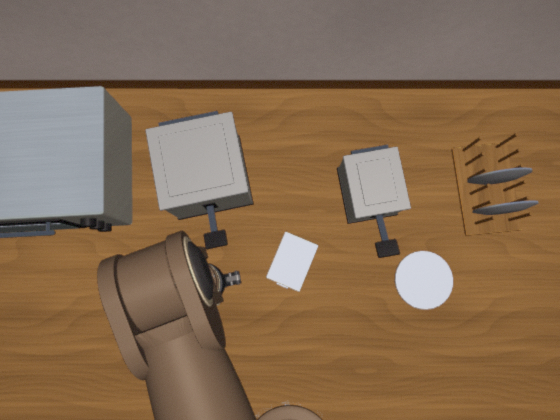

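Both caddies are shut, with no changed pixels at either caddy, the box or the trivet in the top picture. The arm hides the strainer there, so I'll compare it in the scene picture and then hand in.

```bash
python3 -c "
from h import *
import cv2
d=cv2.absdiff(cv2.imread('pics/s8.png'),cv2.imread('pics/scene0.png')).max(2)
print((d[138:175,255:340]>30).sum(),(d[138:250,300:420]>30).sum())
print(env.sign_off())"
```

```text
0 0
the job is handed in; nothing more can be done
None
```

I pushed the large caddy's lever down to its stop with the shut fingertips, held it there, let it back up slowly and moved clear. I then handed the job in at about 16.7 s; the hand-in gave no verdict.

- **Opening:** The fingertip pressed down 44 mm from first contact. The stop showed as the force rising to about 14 N with no further movement. The lid stood wide open for about 4.5 s.
- **Closing:** I let the lever up over about 4.5 s. The fingertip was still in contact (2–8 N at every reading) until the lid was shut.
- **Last checks:** Compared with the start, the pictures show no change at either caddy, the box or the trivet. The arm hid the strainer from the top camera, so I checked it only in the scene picture, where nothing had changed either. The tool reads about zero force, well clear of everything.
- **What disagreed:** First contact came at a reported tool height of about 0.104 m, not the expected 0.127 m. The real fingertips seem to end about 23 mm short of the nominal tool point, so I went by force and pictures instead.

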